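Free the flour shaker jammed in the dough box and stand it up

ROBOT

A 6-joint arm with a two-finger parallel gripper is mounted at the origin on the work surface. World frame = base frame: x ahead of the robot, y to its left, z up, the work surface at z = 0. Lengths are in m, angles in degrees, forces in N, time in s.
With the tool pointing down it reaches from about 0.35 to 0.875 m from the base axis. Payload 4.2 kg.
Tool frame: the origin (TCP) lies on the centre line of the jaws, within the pads' length; the fingertips stand 19 mm ahead of it and the grasp point (between the pads) is the TCP; x points along the fingers, y is the direction in which the jaws open and shut, and the axes are right-handed (so a half turn about x gives the same grasp; the last joint's range is limited). The gripper opens to 87 mm and grips with 3 to 60 N. Pads are 19 mm wide; open, the fingers measure 117 mm over their backs; the gripper's body (75 mm by 190 mm) begins 51 mm behind the grasp point.
Start: joints at [-54.11, 22.042, 0.453, 0, -68.411, -14.817], TCP at [0.225, -0.583, 0.242] pointing down, gripper open.
Joint ranges: [-179.83, 179.83], [-69.29, 118.12], [-61.27, 80.66], [-181.25, 117.63], [-171.15, -9.14], [-177.46, 177.46]. Speed limits (degrees/s): [159.86, 159.86, 180, 180, 180, 180].

INTERFACE

Orientations are given as a 3x3 rotation matrix whose columns are the frame's x, y, z axes.
In Python, from station import * gives the robot as it stands.
- The arm moves only by the shell command python3 -m creep 'ROWS'. ROWS is JSON, a list of rows, each a list of 5 numbers: the opening, from 0 (shut) to 1 (fully open), then the shift along the world's x, y, z in mm, then the turn about the world's z in rad. In form: [[jaw, x, y, z, turn], ...]. A call has exactly 8 rows; each row is the pose to reach, as a shift and turn from the pose measured when the call began; what a row does not reach only later rows make up. A row lasts 1/10 s, in which the tool goes at most 50 mm and 8.59 degrees, less where a joint would pass 70% of its speed; a pose out of reach is approached as far as the arm can. A call with a gripper value outside its range is refused whole. The fingers move at their own pace and stop on an object; the grip force is fixed at half the most. Time passes only in rows, so rows that repeat a pose let the fingers close, or fill a call up. It gives the time, the measured TCP pose, the force and the opening at its end, in the units of the state.
- sense(): the state, without advancing time (a new reading comes with each control period).
- capture(name): name is "scene" or "top" or "wrist"; returns a dict with "image" (420x560x3 uint8, blue, green, red), "z_map" (420x560 float32, m along the optical axis (not along the pixel's ray), 0 where there is no reading), "mtx" (3x3 intrinsics, pixels), "eye" and "attitude" of the camera in the world. Camera axes: x right, y up, looking along -z (the intrinsics and any distortion apply to the point x, -y, -z); pixel columns grow to the right and rows downward; lengths in m; the calibration is good to about 2 mm. A picture is of the moment at which its call begins.
- finish_job(): hands the job in, once; it reports no verdict.
Trained networks look in a picture, given as the dict that the camera call returned (one of the last four; its "shot" number tells which), for a name from the list of things; names that differ only in an ending like _2 or _b are one class to them, and where a whole thing is asked for, a point or a joint stands for the part that bears it (a point fixed in the world has none). Each returns a list of dicts, best first, with "confidence" (0 to 1); they miss things now and then, are a little off and sometimes report something else, mostly with a low value. They report only what shows in the picture. A call takes as long as a camera call.
- look_for(picture, thing): "box" ([left, top, right, bottom] in pixels, round what is visible of it).
- mark_of(picture, thing): "centre" ([column, row] in pixels: a listed point, or the origin of a listed thing).
The state is a dict: "time_s": time; "joints": joint angles; "joint_velocities": joint speeds; "effort": joint torques, N m; "tcp_pos": TCP position; "ee_rot": TCP orientation; "wrist_force": force on the tool from outside, world axes, zero at the start; "moment": the same for the moment, N m; "gripper_width": opening from 0.0 (shut) to 1.0 (fully open).
Only numpy, scipy, OpenCV 4.12 (cv2) and the standard library are available. Lean on these libraries where they do the work, as an engineer would, in place of code of your own. Each camera call takes 0.05 s, during which the arm holds its last target.

TASK

The steel flour shaker is lying jammed in the corner of the white dough box, shut in by the box's lip, a floor rib and the metal tin. Clear the tin out of its way (the tin stays inside the box), work the shaker out of the corner, then stand it upright, cap up, wholly on the round wooden board and let go of it; set it down without dropping it, and do not disturb the glass jar or the red bowl nearer the robot.

Things in the scene. Friction and masses are not known exactly. Their poses are not given: they have to be found in the camera images.
- box: fixed open white box; origin: centre of its underside. Inside 260 mm (x) by 250 mm (y); walls 6 mm thick, 68 mm high; inner floor 5 mm up. A lip 10 mm wide juts inward all round the top (63 to 68 mm up). Two floor ribs, 4 mm wide and 3 mm high, run along y at x = -90 and x = +30 mm. Stands left or right of the robot, x pointing roughly away from it
- shaker: loose steel flour shaker, about 0.3 kg, 120 mm long: 52 mm diameter for 94 mm from its flat foot, then a domed cap of 45 mm. Origin: centre of the foot; own z runs foot to cap. Starts lying along the box's y (cap to +y), foot near the -y wall, side against the -x wall under its lip, behind the rib at -90 mm
- shaker_mid (a point): point on the shaker's axis 60 mm from the foot; same axes. At the start no finger fits between shaker and wall and the lip bars lifting; a fingertip pressed on its crown and dragged to the box's +x rolls it over the rib, the shaker moving half as far as the fingertip
- tin_mid (a point): centre of a loose closed metal tin, 40 mm (its x) by 64 mm (its y) by 44 mm high, about 0.35 kg, standing on the box floor beside the shaker between the two ribs, 2 to 3 mm from the shaker, its axes nearly along those of the box
- roundel_top (a point): centre of the top face of the fixed round wooden board, 170 mm in diameter and 12 mm thick, lying on the table on the other side of the robot's middle line from the box
- jar: bystander: glass jar, 68 mm diameter, 95 mm high, beyond the work; origin at the centre of its underside
- ramekin2: bystander: red bowl, 86 mm diameter, 45 mm high, nearer the robot; origin at the centre of its underside

How it is judged (in metres and radians):
On the way:
1. the shaker has been worked out of the corner: its middle is more than 57 mm from the inner face of the box's -x wall (x of shaker_mid in the frame of box above -0.073 m), for 0.2 s.
At the end, for the whole second after the job is handed in: The shaker stands at rest, let go, on its foot on the round board (foot within 4 mm of the board's top and 59 mm of its centre, axis within 0.08 rad of vertical, cap up); the tin is inside the box, its centre less than 50 mm above the box's underside (horizontal distance between shaker and roundel_top below 0.059 m and z of shaker in the frame of roundel_top between -0.004 and 0.004 m and angle between shaker's own z axis and vertical below 0.08 rad and linear speed of shaker below 0.02 m/s and x of tin_mid in the frame of box between -0.115 and 0.115 m and y of tin_mid in the frame of box between -0.125 and 0.125 m and z of tin_mid in the frame of box below 0.05 m); the robot touches nothing.
It fails at once if the shaker is dropped: it moves faster than 0.8 m/s while out of the fingers' touch (linear speed of shaker above 0.8 m/s and contact force between the fingers and shaker below 0.05 N).
It fails at once if the jar or the nearer red bowl is pushed more than 30 mm or knocked over (distance of any of jar, ramekin2 from where it was at the start of the episode above 0.03 m or angle between any of jar, ramekin2's own z axis and vertical above 0.5 rad).
It also fails if it takes over 72 s, if anything falls off the work surface, if the arm or the gripper's body presses on something with over 40 N, if the wrist force passes 120 N, or if a joint passes its speed limit or range.

## Working session

There is one attempt and no reset: what is moved stays moved. The work goes in short steps, Python scripts to look and compute and a shell command to move; the robot and the scene stay as the last step left them, time stands still between calls to the robot, and variables do not carry over. Pictures are saved under pics/ and viewed, and the job is handed in when it is done.

```bash
ls; mkdir -p pics; cat > h.py <<'E'
from station import *
import numpy as np, cv2
def save(c,n):
    cv2.imwrite('pics/'+n+'.png',c['image'])
def pt(c,u,v,z=None):
    K=np.array(c['mtx']);R=np.array(c['attitude']);e=np.array(c['eye'])
    d=np.array([(u-K[0,2])/K[0,0],-(v-K[1,2])/K[1,1],-1.])
    if z is None: 
        zz=c['z_map'][int(round(v)),int(round(u))]; return e+R@(d*zz)
    w=R@d; return e+w*((z-e[2])/w[2])
def cloud(c):
    K=np.array(c['mtx']);R=np.array(c['attitude']);e=np.array(c['eye'])
    v,u=np.mgrid[0:420,0:560]; Z=c['z_map']
    d=np.stack([(u-K[0,2])/K[0,0]*Z,-(v-K[1,2])/K[1,1]*Z,-Z],-1)
    P=e+d@R.T; P[Z==0]=np.nan
    return P
E
python3 - <<'E'
from h import *
s=sense();print({k:np.round(v,3) for k,v in s.items()})
for n in ['scene','top','wrist']:
    c=capture(n);save(c,n+'0');print(n,np.round(c['eye'],3),c.get('distortion'),list(c.keys()))
    for t in ['box','shaker','shaker_mid','tin_mid','roundel_top','jar','ramekin2']:
        for f in (look_for,mark_of):
            r=f(c,t)
            for q in r[:1]:
                if 'centre' in q: print(t,np.round(q['centre']),round(q['confidence'],2),np.round(pt(c,*q['centre']),3))
                else: print(t,np.round(q['box']),round(q['confidence'],2))
E
```

```text
pics
{'time_s': np.float64(0.0), 'joints': array([-5.4109e+01,  2.2093e+01,  3.8100e-01, -2.9000e-02, -6.8410e+01,
       -1.4817e+01]), 'joint_velocities': array([ 0.031,  0.02 ,  0.038,  0.032,  0.008, -0.023]), 'effort': array([ 1.0000e-03, -3.9066e+01,  1.8741e+01,  4.2200e+00,  1.1000e-02,
       -0.0000e+00]), 'tcp_pos': array([ 0.225, -0.583,  0.24 ]), 'ee_rot': array([[-0.001, -0.359,  0.933],
       [ 0.002,  0.933,  0.359],
       [-1.   ,  0.002, -0.   ]]), 'wrist_force': array([-0.036, -0.141,  0.187]), 'moment': array([-0.015,  0.001,  0.008]), 'gripper_width': np.float64(0.999)}
scene [1.158 0.063 0.691] None ['image', 'z_map', 'mtx', 'eye', 'attitude', 'shot']
box [341. 172. 478. 306.] 0.57
box [404. 237.] 0.72 [0.553 0.217 0.004]
shaker [362. 180. 411. 211.] 0.67
shaker_mid [359. 183. 408. 208.] 0.95
shaker_mid [382. 200.] 0.59 [0.486 0.155 0.05 ]
tin_mid [371. 198. 406. 229.] 0.67
tin_mid [388. 212.] 0.6 [0.524 0.172 0.05 ]
roundel_top [188. 197. 262. 252.] 0.87
roundel_top [222. 220.] 0.97 [ 0.591 -0.212  0.013]
jar [266. 271. 303. 326.] 0.89
jar [286. 310.] 0.61 [ 
[... 181 characters left out ...]
, 'shot']
box [105. 135. 228. 254.] 0.66
box [260. 111.] 0.7 [ 0.76  -0.026  0.076]
shaker [164. 227. 208. 243.] 0.59
shaker [211. 239.] 0.56 [0.446 0.092 0.069]
shaker_mid [165. 226. 204. 246.] 0.6
shaker_mid [186. 238.] 0.58 [0.452 0.155 0.056]
tin_mid [171. 207. 198. 227.] 0.98
tin_mid [185. 217.] 0.77 [0.503 0.161 0.049]
roundel_top [298. 147. 366. 214.] 0.72
roundel_top [329. 181.] 0.96 [ 0.594 -0.199  0.015]
jar [242.  88. 273. 126.] 0.72
jar [258. 111.] 0.95 [ 0.759 -0.023  0.081]
ramekin2 [396. 268. 433. 306.] 0.86
ramekin2 [407. 285.] 0.92 [ 0.329 -0.385  0.005]
wrist [ 0.15  -0.614  0.383] None ['image', 'z_map', 'mtx', 'eye', 'attitude', 'shot']
ramekin2 [356. 317. 396. 349.] 0.97
```

View pics/scene0.png

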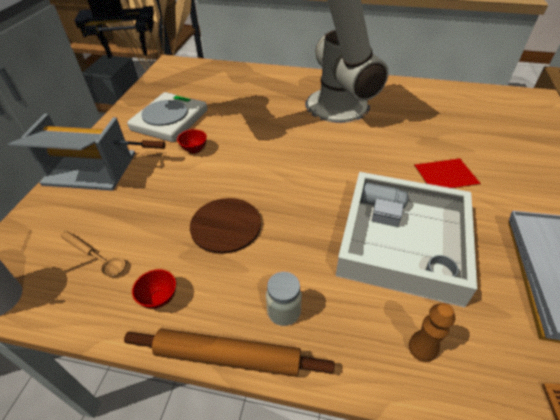

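View pics/top0.png

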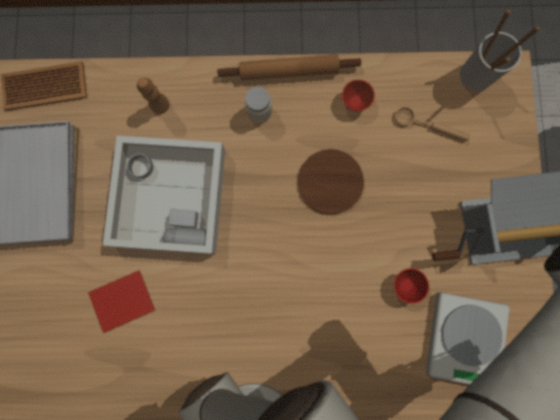

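View pics/wrist0.png

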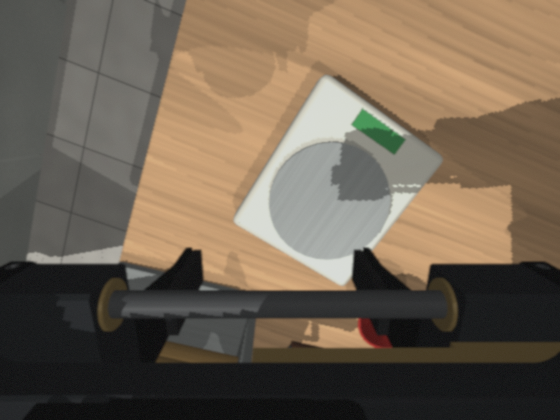

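The scene picture shows the white box at about (405,237), with the shaker at (384,195), the tin at (388,210) and a ring at (440,268). The board is at (225,225). The nearer bowl is at (194,141) and the jar at (285,298). Next I'll fit the box, shaker and tin from depth.

```bash
python3 - <<'E'
from h import *
np.set_printoptions(suppress=True,precision=3)
for n in ['scene','top']:
    c=capture(n);P=cloud(c)
    x0,x1,y0,y1=0.35,0.78,0.0,0.42
    m=(P[...,0]>x0)&(P[...,0]<x1)&(P[...,1]>y0)&(P[...,1]<y1)
    lip=m&(abs(P[...,2]-0.068)<0.006)
    q=P[lip][:,:2].astype(np.float32)
    # drop jar-like outliers: keep largest cc
    k,lab,st,_=cv2.connectedComponentsWithStats(cv2.dilate(lip.astype(np.uint8),np.ones((3,3))))
    i=1+np.argmax(st[1:,4]); q=P[lip&(lab==i)][:,:2].astype(np.float32)
    r=cv2.minAreaRect(q*1000);print(n,r,len(q),'lipz',np.median(P[lip&(lab==i)][:,2]))
    fl=m&(P[...,2]<0.02)&(P[...,2]>-0.01)
    cy=np.array(r[0])/1000
    print('tablez', np.nanmedian(P[(P[...,2]<0.02)&(P[...,2]>-0.02)][:,2]))
    im=cv2.resize(c['image'][160:320,330:490] if n=='scene' else c['image'][120:270,90:240],None,fx=4,fy=4,interpolation=cv2.INTER_CUBIC)
    save({'image':im},n+'_z')
E
```

```text
scene ((562.4285888671875, 214.52691650390625), (262.2445068359375, 277.25634765625), 85.12060546875) 3167 lipz 0.0681578164148876
tablez 0.0003713349803344257
top ((562.3543701171875, 211.2275848388672), (263.76141357421875, 272.8617248535156), 85.18528747558594) 2803 lipz 0.06708219670824733
tablez -0.0003223514746137912
```

View pics/scene_z.png

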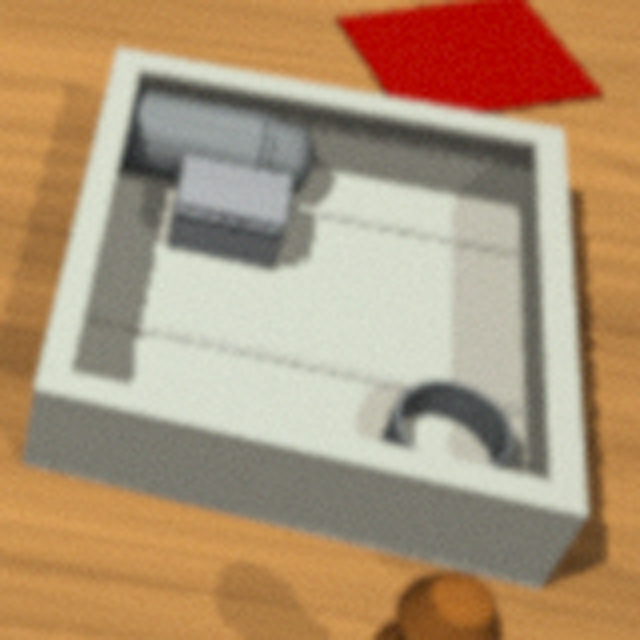

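View pics/top_z.png

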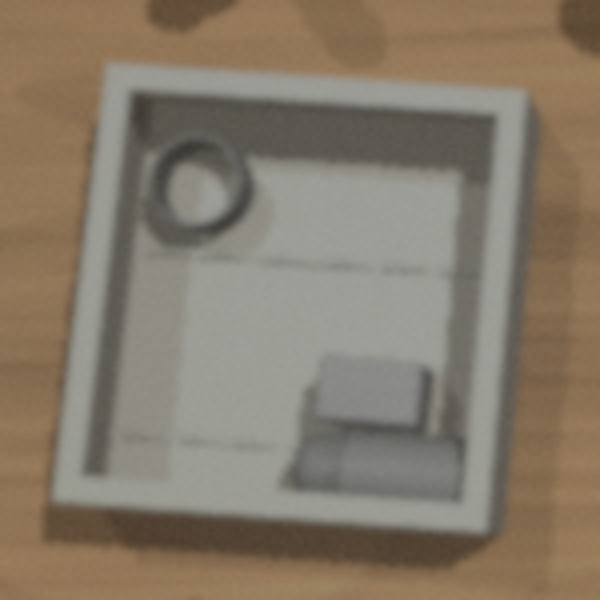

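```bash
python3 -m creep '[[1,18,46,5,-0.03],[1,36,92,10,-0.06],[1,54,138,20,-0.11],[1,72,184,30,-0.17],[1,90,230,40,-0.22],[1,108,276,40,-0.28],[1,126,322,40,-0.34],[1,144,368,40,-0.4]]'; python3 -m creep '[[1,18,46,0,-0.05],[1,36,92,0,-0.05],[1,54,138,0,-0.05],[1,72,184,0,-0.05],[1,90,230,0,-0.05],[1,108,276,0,-0.05],[1,126,322,0,-0.05],[1,135,345,0,-0.05]]'
cat >> h.py <<'E'
BC=np.array([0.5624,0.2129]);TH=np.radians(-4.85)
BR=np.array([[np.cos(TH),-np.sin(TH)],[np.sin(TH),np.cos(TH)]])
def tobox(p): 
    p=np.asarray(p,float); return np.concatenate([(p[...,:2]-BC)@BR,p[...,2:]],-1)
def toworld(b):
    b=np.asarray(b,float);return BC+BR@b[:2]
def st():
    s=sense();b=tobox(s['tcp_pos']);R=s['ee_rot']
    print('t',round(s['time_s'],2),'tcp',np.round(s['tcp_pos']*1000,1),'box',np.round(b*1000,1),'yaw',round(np.degrees(np.arctan2(R[1,1],R[0,1])),2),'F',np.round(s['wrist_force'],1),'M',np.round(s['moment'],2),'w',round(s['gripper_width'],3),'j',np.round(s['joints'],0),'tilt',np.round(R[:,0],3))
E
python3 - <<'E'
from h import *
st();c=capture('wrist');save(c,'w1')
for t in ['shaker_mid','tin_mid']:
    for r in mark_of(c,t)[:1]: print(t,np.round(r['centre']),r['confidence'],tobox(pt(c,*r['centre'])))
E
```

```text
time_s: 3.15
tcp_pos: [0.369, -0.2133, 0.2821]
ee_rot: [[0.002, 0.035, 0.999], [-0.0, 0.999, -0.035], [-1.0, -0.0, 0.002]]
wrist_force: [1.7, -0.9, 0.6]
gripper_width: 0.998
time_s: 3.95
tcp_pos: [0.505, 0.1351, 0.2819]
ee_rot: [[0.002, 0.082, 0.997], [-0.0, 0.997, -0.082], [-1.0, 0.0, 0.002]]
wrist_force: [-0.4, -0.1, 0.6]
gripper_width: 1.003
t 3.95 tcp [505.  135.1 281.9] box [-50.6 -82.4 281.9] yaw 85.3 F [-0.4 -0.1  0.6] M [-0.06  0.01  0.03] w 1.003 j [  33.   10.  -10.    0.  -69. -128.] tilt [ 0.002 -0.    -1.   ]
shaker_mid [293. 139.] 0.96 [-0.10847824 -0.06470447  0.05579151]
tin_mid [304. 180.] 0.6 [-0.05822938 -0.0495477   0.04664921]
```

View pics/w1.png

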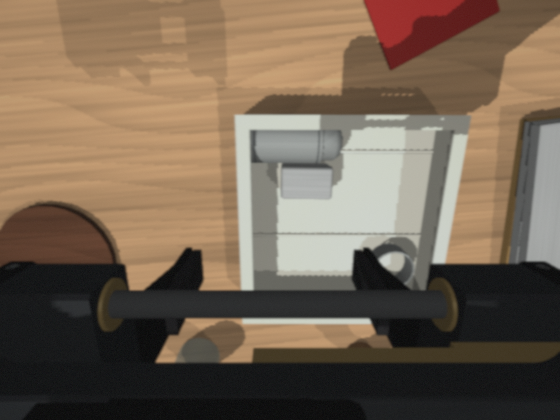

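The wrist picture shows the shaker at (295,145), its cap at the right (330,145). The tin is at (306,180), and the ring at (392,262).

```bash
python3 - <<'E'
from h import *
for n in ['wrist','scene','top']:
    c=capture(n);B=tobox(cloud(c))*1000
    x,y,z=B[...,0],B[...,1],B[...,2]
    t=(abs(z-49)<5)&(x>-77)&(x<-25)&(y>-112)&(y<0)
    q=B[t][:,:2].astype(np.float32);r=cv2.minAreaRect(q);print(n,'tin',r,len(q),np.median(B[t][:,2]), np.percentile(q,[2,98],axis=0).round(1).tolist())
    s=(z>50)&(z<62)&(x>-118)&(x<-85)&(y>-112)&(y<20)
    print('shk',np.median(x[s]),np.percentile(y[s],[1,99]),np.percentile(z[s],[50,98]), s.sum())
    s=(z>25)&(z<62)&(x>-118)&(x<-80)&(y>-60)&(y<20);print('cap end',np.percentile(y[s],99.5))
    l=(abs(z-67)<6)&(abs(x)<160)&(abs(y)<160); 
    print('box outer',np.percentile(x[l],[1,99]),np.percentile(y[l],[1,99]))
    k=(z>15)&(z<60)&(x>-10)&(x<115)&(abs(y)<110);print('other',np.percentile(x[k],[5,95]),np.percentile(y[k],[5,95]),np.percentile(z[k],95),k.sum()) if k.sum() else 0
E
```

```text
wrist tin ((-54.377593994140625, -46.98762130737305), (39.77726364135742, 63.298072814941406), 0.09128628671169281) 1589 46.809669878815185 [[-73.9, -77.4], [-36.0, -17.3]]
shk -103.65435535235781 [-110.92650441  -15.04225852] [53.31445285 55.78330918] 1848
cap end -5.88214264291497
box outer [-134.98517521  135.59711727] [-130.90444631  129.74162561]
other [43.13667227 91.37813815] [ 58.40696449 106.92892406] 33.69562698936704 450
scene tin ((-52.92596435546875, -45.58224868774414), (63.259613037109375, 42.637203216552734), 89.8399429321289) 359 49.10455293389005 [[-70.9, -75.9], [-33.6, -15.5]]
shk -97.39966992529787 [-110.92204981  -10.17204168] [54.87684375 58.26175051] 390
cap end -2.5196018497895216
box outer [-134.68135506  137.58622156] [-128.73307418  131.77283098]
other [46.20651227 88.82376279] [ 52.95750533 108.66452297] 36.043420669819774 282
top tin ((-61.572052001953125, -48.93959045410156), (27.478097915649414, 62.402618408203125), 4.479496479034424) 147 48.44817834342785 [[-74.5, -78.7], [-47.6, -18.4]]
shk -103.92849879949841 [-110.51356858  -15.55279031] [54.30156782 59.26467749] 437
cap end -9.397080710135981
box outer [-135.97795423  135.26760963] [-133.04427369  127.53331582]
```

```bash
python3 -m creep '[[1,0,20,-20,0],[1,-1,36,-50,0],[1,-1,36,-90,0],[1,-1,36,-130,0],[1,-1,36,-165,0],[1,-1,36,-195,0],[1,-1,36,-220,0],[1,-1,36,-220,0]]'; python3 -m creep '[[1,0,0,-10,0],[1,0,0,-20,0],[1,0,0,-29,0],[0.5,0,0,-29,0],[0.5,0,0,-29,0],[0.5,0,0,-29,0],[0.5,0,0,-29,0],[0.5,0,0,-29,0]]'; python3 -c "
from h import *
st()"
```

```text
time_s: 5.05
tcp_pos: [0.5005, 0.1643, 0.0596]
ee_rot: [[-0.005, 0.088, 0.996], [-0.004, 0.996, -0.088], [-1.0, -0.005, -0.004]]
wrist_force: [-0.8, -0.4, -0.0]
gripper_width: 1.0
time_s: 5.85
tcp_pos: [0.501, 0.1649, 0.0311]
ee_rot: [[-0.003, 0.087, 0.996], [-0.003, 0.996, -0.087], [-1.0, -0.004, -0.003]]
wrist_force: [-0.6, 1.8, -0.8]
gripper_width: 0.737
t 5.85 tcp [501.  164.9  31.1] box [-57.2 -53.   31.1] yaw 84.99 F [-0.6  1.8 -0.8] M [ 0.56 -0.02 -0.02] w 0.737 j [  36.   27.  -27.    0.  -36. -131.] tilt [-0.003 -0.003 -1.   ]
```

```bash
python3 -m creep '[[0.5,0,0,7,0],[0.5,0,0,15,0],[0.5,20,-2,15,0],[0.5,45,-4,15,0],[0.5,75,-6,15,0],[0.5,105,-9,15,0],[0.5,124,-11,15,0],[0.5,124,-11,15,0]]'; python3 -m creep '[[0.5,0,0,-5,0],[0.5,0,0,-10,0],[0.5,0,0,-14,0],[0.5,0,0,-15,0],[0.5,0,0,-15,0],[0.9,0,0,-15,0],[0.95,0,0,-15,0],[0.95,0,0,-15,0]]'; python3 -c "
from h import *
st()"
```

```text
time_s: 6.65
tcp_pos: [0.6272, 0.1534, 0.0461]
ee_rot: [[-0.002, 0.089, 0.996], [-0.003, 0.996, -0.089], [-1.0, -0.003, -0.001]]
wrist_force: [-1.1, -1.2, -2.0]
gripper_width: 0.736
time_s: 7.45
tcp_pos: [0.6277, 0.1536, 0.0318]
ee_rot: [[-0.0, 0.089, 0.996], [-0.003, 0.996, -0.089], [-1.0, -0.003, -0.0]]
wrist_force: [-1.1, -0.5, 0.1]
gripper_width: 0.907
t 7.45 tcp [627.7 153.6  31.8] box [ 70.1 -53.6  31.8] yaw 84.91 F [-1.1 -0.5  0.1] M [-0.01 -0.01  0.03] w 0.907 j [  28.   36.  -10.    0.  -45. -123.] tilt [-0.    -0.003 -1.   ]
```

```bash
python3 -m creep '[[0.9,0,0,25,0],[0.9,0,0,50,0],[0.5,-10,0,75,0.1],[0,-40,0,80,0.25],[0,-80,1,80,0.4],[0,-120,2,80,0.55],[0,-150,3,80,0.7],[0,-168,3,80,0.85]]'; python3 -m creep '[[0,0,0,0,0.14],[0,0,0,0,0.28],[0,0,0,0,0.42],[0,0,0,0,0.56],[0,0,0,0,0.7],[0,0,0,-10,0.72],[0,0,0,-20,0.72],[0,0,0,-20,0.72]]'; python3 -c "
from h import *
st()
c=capture('wrist');save(c,'w2')"
```

```text
time_s: 8.25
tcp_pos: [0.4577, 0.1563, 0.1123]
ee_rot: [[0.002, -0.695, 0.719], [-0.002, 0.719, 0.695], [-1.0, -0.002, 0.0]]
wrist_force: [-0.2, 0.4, -0.0]
gripper_width: 0.443
time_s: 9.05
tcp_pos: [0.4565, 0.1555, 0.0905]
ee_rot: [[-0.001, -0.996, 0.085], [-0.002, 0.085, 0.996], [-1.0, 0.001, -0.002]]
wrist_force: [-0.1, -0.2, 0.4]
gripper_width: 0.006
t 9.05 tcp [456.5 155.5  90.5] box [-100.7  -66.2   90.5] yaw 175.11 F [-0.1 -0.2  0.4] M [-0.05  0.15 -0.03] w 0.006 j [ 38.  18. -31.   0. -41. -43.] tilt [-0.001 -0.002 -1.   ]
```

View pics/w2.png

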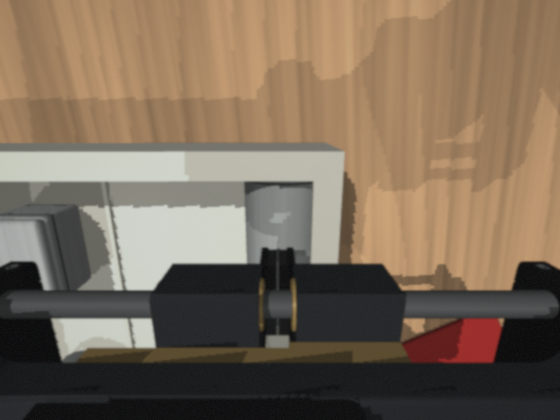

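The wrist picture shows the closed fingertips at (278,255), over the shaker's crown at (280,215), clear of the lip at (325,230). The tin is clear at (40,245).

```bash
python3 -m creep '[[0,1,0,-4,0],[0,1,0,-8,0],[0,1,0,-11,0],[0,1,0,-13,0],[0,1,0,-14.5,0],[0,1,0,-16,0],[0,1,0,-16,0],[0,1,0,-16,0]]'; python3 -c "
from h import *
st()"
```

```text
time_s: 9.9
tcp_pos: [0.4585, 0.1558, 0.0762]
ee_rot: [[0.001, -0.996, 0.084], [-0.002, 0.084, 0.996], [-1.0, -0.002, -0.001]]
wrist_force: [-0.8, -1.4, 6.5]
gripper_width: 0.002
t 9.9 tcp [458.5 155.8  76.2] box [-98.7 -65.7  76.2] yaw 175.2 F [-0.8 -1.4  6.5] M [-0.36  0.45 -0.02] w 0.002 j [ 38.  20. -31.   0. -39. -43.] tilt [ 0.001 -0.002 -1.   ]
```

```bash
python3 -m creep '[[0,0,0,-3,0],[0,4,0,-3,0],[0,9,-1,-2.5,0],[0,14,-1,-2,0],[0,19,-2,-1.5,0],[0,24,-2,-1,0],[0,29,-2.5,-0.5,0],[0,33,-3,-0.5,0]]'; python3 -c "
from h import *
st()
c=capture('scene');save({'image':cv2.resize(c['image'][150:290,300:500],None,fx=4,fy=4)},'s2')"
```

```text
time_s: 10.7
tcp_pos: [0.4917, 0.1528, 0.0756]
ee_rot: [[0.001, -0.996, 0.084], [-0.001, 0.084, 0.996], [-1.0, -0.001, -0.001]]
wrist_force: [-0.3, -0.4, -0.1]
gripper_width: 0.004
t 10.7 tcp [491.7 152.8  75.6] box [-65.3 -65.8  75.6] yaw 175.18 F [-0.3 -0.4 -0.1] M [-0.01  0.17  0.02] w 0.004 j [ 35.  22. -27.   0. -41. -40.] tilt [ 0.001 -0.001 -1.   ]
```

View pics/s2.png

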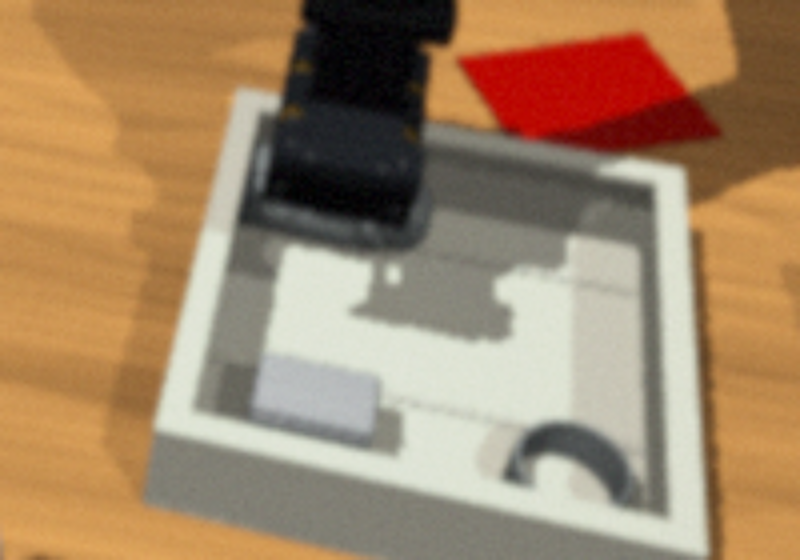

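The gripper hides the shaker in this view, so I'll raise it and look again.

```bash
python3 -m creep '[[0,0,0,20,0],[0,0,0,50,0],[0,0,0,90,0],[0,0,0,130,0],[0,30,0,150,0],[0,60,0,160,0],[0,60,0,160,0],[0,60,0,160,0]]'; cat >> h.py <<'E'
def shk():
    out=[]
    for n in ['wrist','top','scene']:
        c=capture(n);save(c,'l_'+n);B=tobox(cloud(c))*1000
        x,y,z=B[...,0],B[...,1],B[...,2]
        s=(z>48)&(z<62)&(x>-118)&(x<20)&(y>-112)&(y<20)
        if s.sum()>30: print(n,'shaker x',np.median(x[s]).round(1),np.percentile(x[s],[3,97]).round(1),'y',np.percentile(y[s],[1,99]).round(1),'z',np.percentile(z[s],[50,97]).round(1),s.sum(), 'axis', np.polyfit(y[s],x[s],1).round(3))
        for r in mark_of(c,'shaker_mid')[:1]: print('  mark',np.round(r['centre']),round(r['confidence'],2),np.round(tobox(pt(c,*r['centre'],z=0.055))*1000))
E
python3 -c "
from h import *
st();shk()"
```

```text
time_s: 11.55
tcp_pos: [0.5518, 0.1528, 0.2343]
ee_rot: [[-0.001, -0.996, 0.085], [-0.002, 0.085, 0.996], [-1.0, 0.0, -0.002]]
wrist_force: [0.3, -0.4, -0.1]
gripper_width: 0.003
t 11.55 tcp [551.8 152.8 234.3] box [ -5.4 -60.8 234.3] yaw 175.13 F [ 0.3 -0.4 -0.1] M [-0.    0.17  0.04] w 0.003 j [ 32.  17.  -8.   0. -65. -37.] tilt [-0.001 -0.002 -1.   ]
wrist shaker x -3.5 [-19.2  12.8] y [-111.1  -14.1] z [52.9 55.4] 2620 axis [-0.    -3.197]
  mark [277. 189.] 0.83 [ -4. -72.  55.]
top shaker x 2.9 [-12.2  18.9] y [-111.2  -37.7] z [54.2 58.3] 386 axis [-0.009  2.297]
  mark [192. 192.] 0.76 [  8. -70.  55.]
scene shaker x 13.1 [ 0.1 19.7] y [-110.4   -7.5] z [55.4 58.4] 258 axis [ 0.018 12.792]
  mark [377. 230.] 0.9 [ 33. -63.  55.]
```

View pics/l_wrist.png

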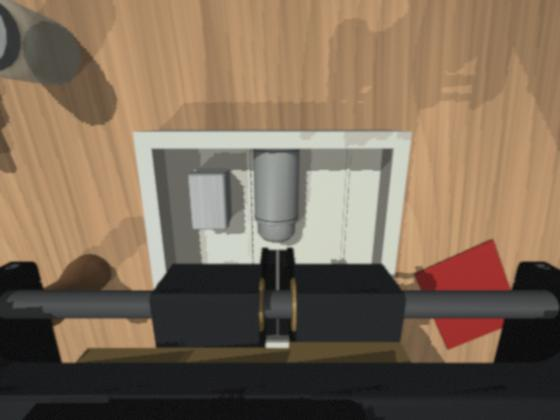

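The shaker, cap at (277,225), is out of the corner and lies mid-box between the ribs. The tin is to its left at (209,200). It may still be rolling, so I'll measure again.

```bash
python3 -c "
from h import *
st();shk();shk()"
```

```text
t 11.85 tcp [551.5 152.9 235.2] box [ -5.7 -60.7 235.2] yaw 175.21 F [-0.2 -0.1 -0.2] M [0.03 0.09 0.03] w 0.005 j [ 32.  17.  -8.   0. -65. -37.] tilt [ 0.001 -0.002 -1.   ]
wrist shaker x 8.9 [-2.5 19.2] y [-111.5  -13.8] z [53.4 55.6] 1826 axis [ 0.02 10.05]
  mark [259. 188.] 0.67 [ 14. -72.  55.]
top shaker x 4.5 [-9.2 18.8] y [-111.7  -37.7] z [54.1 58.5] 354 axis [-0.014  3.696]
  mark [191. 194.] 0.83 [  2. -67.  55.]
scene shaker x 9.6 [-8.2 19.5] y [-110.8   -8.5] z [55.5 58.4] 424 axis [0.012 9.387]
  mark [377. 228.] 0.56 [ 25. -64.  55.]
wrist shaker x 3.6 [-11.5  18.8] y [-111.2  -13.5] z [52.9 55.5] 2491 axis [0.004 3.932]
  mark [271. 189.] 0.67 [  2. -72.  55.]
top shaker x 0.8 [-14.6  18.9] y [-110.8  -22.2] z [53.7 58.7] 435 axis [-0.045 -2.035]
  mark [190. 196.] 0.66 [ -4. -66.  55.]
scene shaker x 9.0 [-9.8 19.5] y [-110.6   -8.2] z [54.8 58.1] 494 axis [0.009 8.121]
  mark [379. 231.] 0.74 [ 32. -58.  55.]
```

```bash
python3 -m creep '[[0.5,-9,18,0,0],[1,-17,36,-20,0],[1,-17,36,-40,0],[1,-17,36,-40,0],[1,-17,36,-40,0],[1,-17,36,-40,0],[1,-17,36,-40,0],[1,-17,36,-40,0]]'; sed -i 's/(x<20)&(y>-112)/(x<42)\&(y>-112)/' h.py; python3 -c "
from h import *
st();shk();shk()"
```

```text
time_s: 13.25
tcp_pos: [0.5357, 0.1888, 0.1963]
ee_rot: [[0.003, -0.996, 0.084], [-0.001, 0.084, 0.996], [-1.0, -0.003, -0.0]]
wrist_force: [0.3, 0.2, 0.6]
gripper_width: 0.648
t 13.25 tcp [535.7 188.8 196.3] box [-24.6 -26.2 196.3] yaw 175.16 F [0.3 0.2 0.6] M [ 0.08  0.11 -0.  ] w 0.648 j [ 36.  19. -12.   0. -60. -41.] tilt [ 0.003 -0.001 -1.   ]
wrist shaker x 3.0 [-12.6  19.3] y [-111.9  -14. ] z [52.7 55.4] 3643 axis [3.000e-03 3.249e+00]
top shaker x 2.2 [-14.3  20.4] y [-110.7  -12.6] z [53.4 58.2] 546 axis [1.000e-03 2.605e+00]
  mark [192. 195.] 0.62 [  1. -70.  55.]
scene shaker x 11.3 [-9.  23.4] y [-110.9   -8.6] z [54.3 58.2] 585 axis [-0.024  8.326]
  mark [376. 230.] 0.77 [ 30. -64.  55.]
wrist shaker x 2.9 [-12.6  19.3] y [-111.2  -14. ] z [52.7 55.4] 3647 axis [-1.000e-03  2.991e+00]
  mark [249. 163.] 0.59 [  2. -70.  55.]
top shaker x 2.3 [-14.4  19.9] y [-110.   -13.8] z [53.3 58. ] 539 axis [0.    2.496]
  mark [190. 195.] 0.67 [ -0. -66.  55.]
scene shaker x 11.0 [-8.7 23.9] y [-110.7   -8.4] z [54.2 58.3] 579 axis [-0.014  8.905]
  mark [375. 228.] 0.88 [ 27. -67.  55.]
```

```bash
python3 -m creep '[[0.74,12,-2,-30,0],[0.74,24.5,-3,-60,0],[0.74,24.5,-3,-80,0],[0.74,24.5,-3,-100,0],[0.74,24.5,-3,-110,0],[0.74,24.5,-3,-110,0],[0.74,24.5,-3,-110,0],[0.74,24.5,-3,-110,0]]'; python3 -c "
from h import *
st()
c=capture('wrist');save(c,'w3');c=capture('top');save({'image':cv2.resize(c['image'][120:270,90:240],None,fx=4,fy=4)},'t3');
B=tobox(cloud(c))*1000
x,y,z=B[...,0],B[...,1],B[...,2]
t=(abs(z-49)<5)&(x>45)&(x<110)&(y>-112)&(y<0)
print(cv2.minAreaRect(B[t][:,:2].astype(np.float32)),t.sum())"
```

```text
time_s: 14.65
tcp_pos: [0.5605, 0.1864, 0.0868]
ee_rot: [[0.004, -0.996, 0.084], [-0.0, 0.084, 0.996], [-1.0, -0.004, 0.0]]
wrist_force: [0.1, -0.1, -0.1]
gripper_width: 0.743
t 14.65 tcp [560.5 186.4  86.8] box [  0.3 -26.6  86.8] yaw 175.2 F [ 0.1 -0.1 -0.1] M [0.09 0.14 0.03] w 0.743 j [ 34.  27. -16.   0. -47. -39.] tilt [ 0.004 -0.    -1.   ]
((71.79485321044922, -61.68988800048828), (52.60395050048828, 40.05025863647461), 89.24536895751953) 291
```

View pics/w3.png

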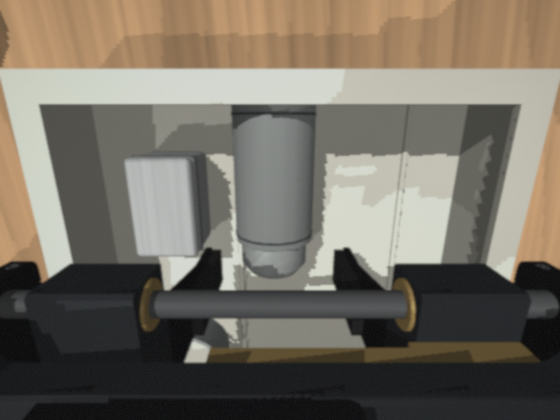

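The wrist picture shows the shaker centred at (275,200), with its shoulder line at row 240. The fingers straddle it at columns 212 and 345, and the tin edge is at column 205. I'll descend and grip.

```bash
python3 -m creep '[[0.74,0,0,-12,0],[0.74,0,0,-24,0],[0.74,0,0,-36,0],[0.74,0,0,-46,0],[0.74,0,0,-53,0],[0.74,0,0,-56,0],[0.74,0,0,-56,0],[0.74,0,0,-56,0]]'; python3 -c "
from h import *
st()"
```

```text
time_s: 15.55
tcp_pos: [0.5606, 0.1864, 0.0309]
ee_rot: [[0.004, -0.996, 0.084], [-0.0, 0.084, 0.997], [-1.0, -0.004, 0.0]]
wrist_force: [0.5, 0.1, 0.1]
gripper_width: 0.743
t 15.55 tcp [560.6 186.4  30.9] box [  0.4 -26.5  30.9] yaw 175.21 F [0.5 0.1 0.1] M [ 0.01  0.08 -0.02] w 0.743 j [ 34.  32. -18.   0. -40. -39.] tilt [ 0.004 -0.    -1.   ]
```

```bash
python3 -m creep '[[0.3,0,0,0,0],[0.3,0,0,0,0],[0.3,0,0,0,0],[0.3,0,0,0,0],[0.3,0,0,0,0],[0.3,0,0,0,0],[0.3,0,0,0,0],[0.3,0,0,0,0]]'; python3 -c "
from h import *
st()"; python3 -m creep '[[0.3,0,0,1,0],[0.3,0,0,3,0],[0.3,0,0,5,0],[0.3,0,0,8,0],[0.3,0,-2,12,0],[0.3,0,-3,16,0],[0.3,0,-4,20,0],[0.3,0,-4,20,0]]'; python3 -c "
from h import *
st()
c=capture('wrist');save(c,'w4');c=capture('scene');save({'image':cv2.resize(c['image'][150:290,300:500],None,fx=4,fy=4)},'s4')"
```

```text
time_s: 16.35
tcp_pos: [0.5613, 0.1868, 0.0315]
ee_rot: [[0.006, -0.997, 0.083], [0.001, 0.083, 0.997], [-1.0, -0.006, 0.001]]
wrist_force: [0.8, -0.3, 4.5]
gripper_width: 0.581
t 16.35 tcp [561.3 186.8  31.5] box [  1.1 -26.1  31.5] yaw 175.23 F [ 0.8 -0.3  4.5] M [ 0.1  -0.35 -0.  ] w 0.581 j [ 34.  32. -18.   0. -40. -39.] tilt [ 0.006  0.001 -1.   ]
time_s: 17.15
tcp_pos: [0.563, 0.1873, 0.0526]
ee_rot: [[0.012, -0.996, 0.083], [0.008, 0.083, 0.996], [-1.0, -0.011, 0.009]]
wrist_force: [-1.3, 13.2, -4.6]
gripper_width: 0.58
t 17.15 tcp [563.  187.3  52.6] box [  2.8 -25.4  52.6] yaw 175.22 F [-1.3 13.2 -4.6] M [ 3.99  0.31 -0.08] w 0.58 j [ 34.  30. -17.   0. -42. -39.] tilt [ 0.012  0.008 -1.   ]
```

View pics/w4.png

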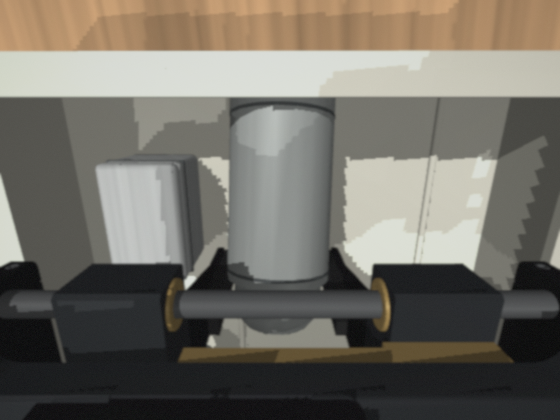

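View pics/s4.png

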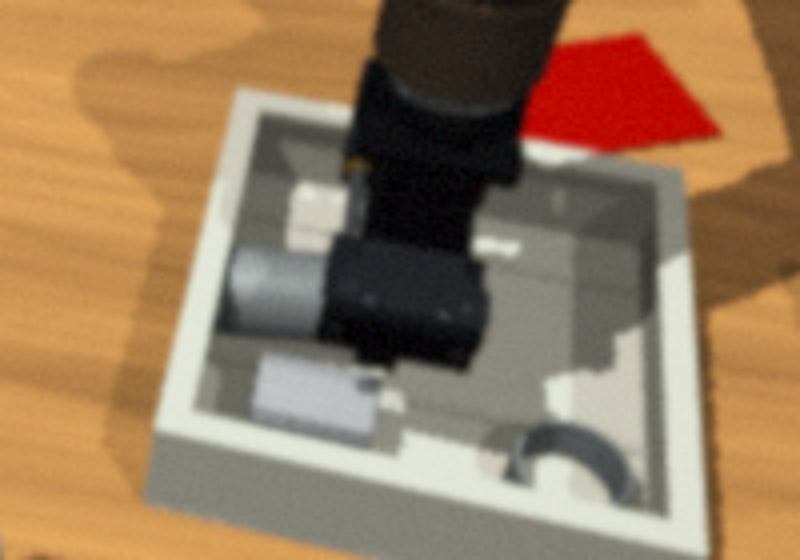

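Pulling up makes the foot press against the −y wall (Fy 13 N). I'll back off in +y and keep lifting slowly, using the lip to hold the foot down.

```bash
python3 -m creep '[[0.3,0,3,0,0],[0.3,0,5,2,0],[0.3,0,5,5,0],[0.3,0,5,9,0],[0.3,0,4,13,0],[0.3,0,3,17,0],[0.3,0,2,20,0],[0.3,0,2,20,0]]'; python3 -c "
from h import *
st()
c=capture('scene');save({'image':cv2.resize(c['image'][150:290,300:500],None,fx=4,fy=4)},'s5');c=capture('wrist');save(c,'w5')"
```

```text
time_s: 18.05
tcp_pos: [0.5633, 0.1891, 0.073]
ee_rot: [[0.013, -0.996, 0.083], [0.009, 0.083, 0.996], [-1.0, -0.012, 0.01]]
wrist_force: [0.9, 0.0, -3.7]
gripper_width: 0.578
t 18.05 tcp [563.3 189.1  73. ] box [  2.9 -23.6  73. ] yaw 175.22 F [ 0.9  0.  -3.7] M [ 0.17  0.05 -0.  ] w 0.578 j [ 34.  28. -16.   0. -44. -39.] tilt [ 0.013  0.009 -1.   ]
```

View pics/s5.png

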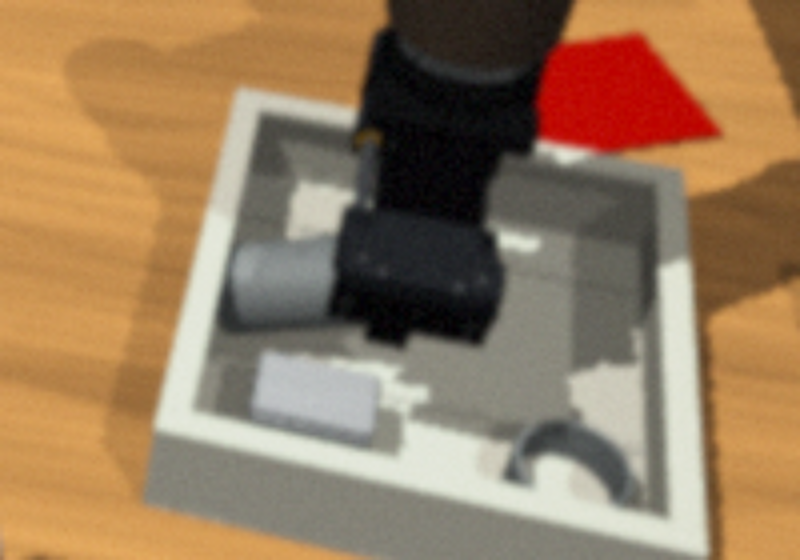

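View pics/w5.png

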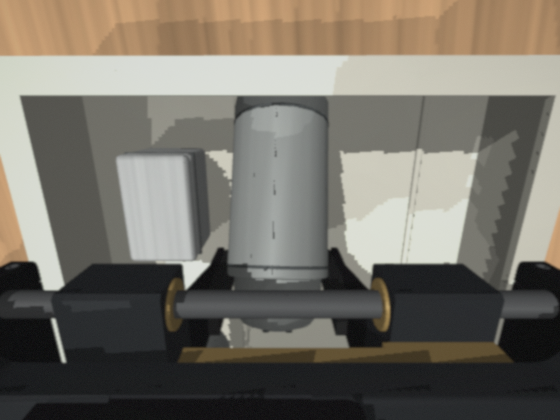

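The scene view shows the foot end at (260,290) drooping, so the shaker is pivoting in the grip. I'll keep lifting.

```bash
python3 -m creep '[[0.3,0,-1,3,0],[0.3,0,-2,6,0],[0.3,0,-4,10,0],[0.3,0,-6,14,0],[0.3,1,-8,18,0],[0.3,1,-10,22,0],[0.3,1,-12,25,0],[0.3,1,-12,25,0]]'; python3 -c "
from h import *
st()
c=capture('scene');save({'image':cv2.resize(c['image'][150:290,300:500],None,fx=4,fy=4)},'s6');c=capture('wrist');save(c,'w6')"
```

```text
time_s: 18.95
tcp_pos: [0.5646, 0.1774, 0.0983]
ee_rot: [[0.014, -0.996, 0.083], [0.009, 0.083, 0.996], [-1.0, -0.013, 0.01]]
wrist_force: [0.7, 3.0, -2.7]
gripper_width: 0.583
t 18.95 tcp [564.6 177.4  98.3] box [  5.2 -35.2  98.3] yaw 175.23 F [ 0.7  3.  -2.7] M [1.1  0.12 0.03] w 0.583 j [ 33.  26. -15.  -0. -47. -38.] tilt [ 0.014  0.009 -1.   ]
```

View pics/s6.png

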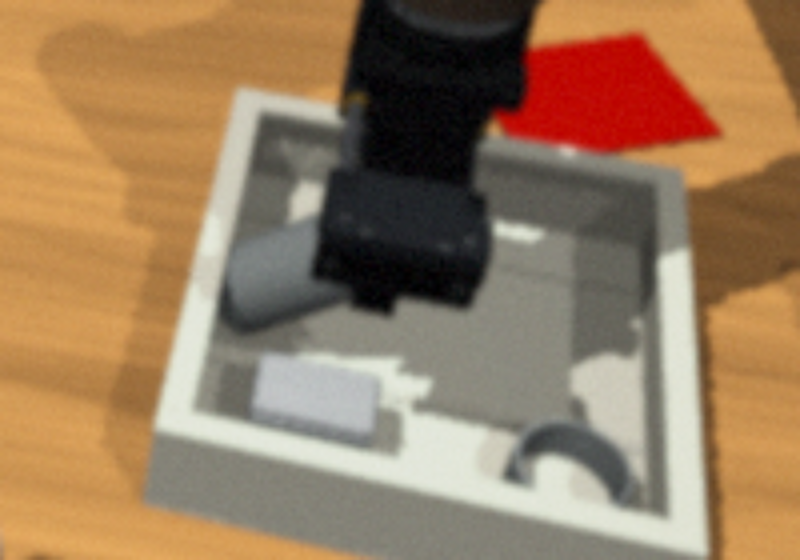

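View pics/w6.png

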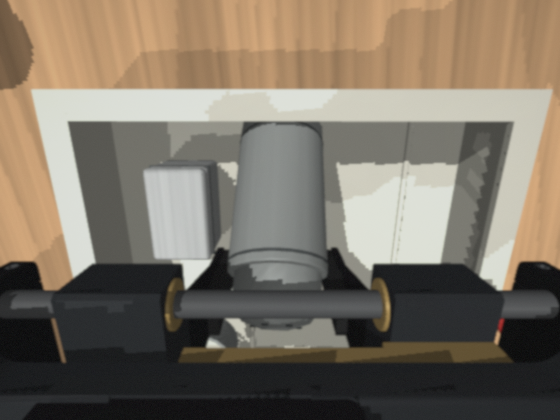

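Tilt is now about 42°, with the foot on the −y wall. I'll keep pushing −y and up so the wall and lip turn it upright.

```bash
python3 -m creep '[[0.3,0,-3,3,0],[0.3,0,-6,6,0],[0.3,1,-10,9,0],[0.3,1,-14,12,0],[0.3,1,-18,14,0],[0.3,2,-22,15,0],[0.3,2,-26,15,0],[0.3,2,-30,15,0]]'; python3 -c "
from h import *
st()
c=capture('scene');save({'image':cv2.resize(c['image'][150:290,300:500],None,fx=4,fy=4)},'s7')"
```

```text
time_s: 19.85
tcp_pos: [0.5666, 0.1473, 0.1128]
ee_rot: [[0.014, -0.996, 0.083], [0.009, 0.083, 0.997], [-1.0, -0.013, 0.01]]
wrist_force: [-0.1, 4.8, -1.8]
gripper_width: 0.592
t 19.85 tcp [566.6 147.3 112.8] box [  9.8 -65.1 112.8] yaw 175.24 F [-0.1  4.8 -1.8] M [1.55 0.09 0.05] w 0.592 j [ 30.  25. -16.  -0. -49. -35.] tilt [ 0.014  0.009 -1.   ]
```

View pics/s7.png

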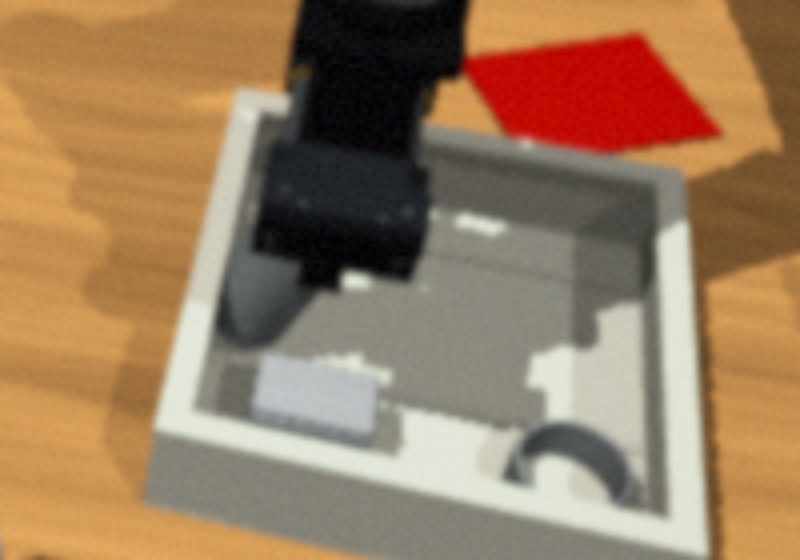

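```bash
python3 -m creep '[[0.3,0,-4,1,0],[0.3,-1,-8,2,0],[0.3,-1,-12,3,0],[0.3,-1,-15,3,0],[0.3,-2,-18,3,0],[0.3,-2,-20,3,0],[0.3,-2,-21,3,0],[0.3,-2,-21,3,0]]'; python3 -c "
from h import *
st()
c=capture('scene');save({'image':cv2.resize(c['image'][150:290,300:500],None,fx=4,fy=4)},'s8')"
```

```text
time_s: 20.7
tcp_pos: [0.5657, 0.1271, 0.1167]
ee_rot: [[0.017, -0.996, 0.083], [0.011, 0.083, 0.996], [-1.0, -0.016, 0.013]]
wrist_force: [-0.6, 8.3, 2.7]
gripper_width: 0.59
t 20.7 tcp [565.7 127.1 116.7] box [ 10.5 -85.2 116.7] yaw 175.25 F [-0.6  8.3  2.7] M [2.75 0.3  0.07] w 0.59 j [ 29.  24. -16.  -0. -49. -33.] tilt [ 0.017  0.011 -1.   ]
```

View pics/s8.png

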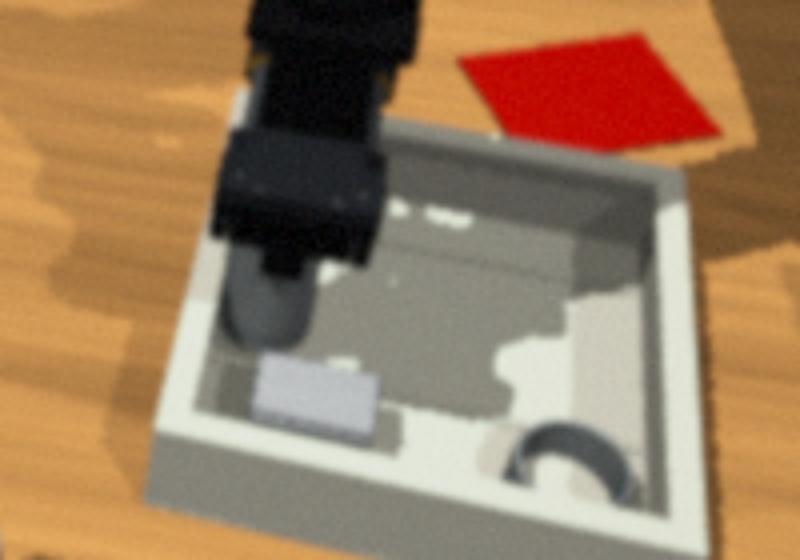

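```bash
python3 -m creep '[[0.3,1,6,1,0],[0.3,1,12,5,0],[0.3,1,15,15,0],[0.3,1,15,35,0],[0.3,1,15,60,0],[0.3,1,15,85,0],[0.3,1,15,100,0],[0.3,1,15,100,0]]'; python3 -c "
from h import *
st()
c=capture('scene');save({'image':cv2.resize(c['image'][50:290,250:500],None,fx=3,fy=2.5)},'s9');c=capture('wrist');save(c,'w9')"
```

```text
time_s: 21.55
tcp_pos: [0.5677, 0.1421, 0.2197]
ee_rot: [[0.022, -0.996, 0.082], [0.013, 0.083, 0.996], [-1.0, -0.021, 0.015]]
wrist_force: [0.9, 0.1, -3.6]
gripper_width: 0.589
t 21.55 tcp [567.7 142.1 219.7] box [ 11.3 -70.1 219.7] yaw 175.26 F [ 0.9  0.1 -3.6] M [ 0.06  0.09 -0.07] w 0.589 j [ 30.  18.  -8.  -0. -62. -35.] tilt [ 0.022  0.013 -1.   ]
```

View pics/s9.png

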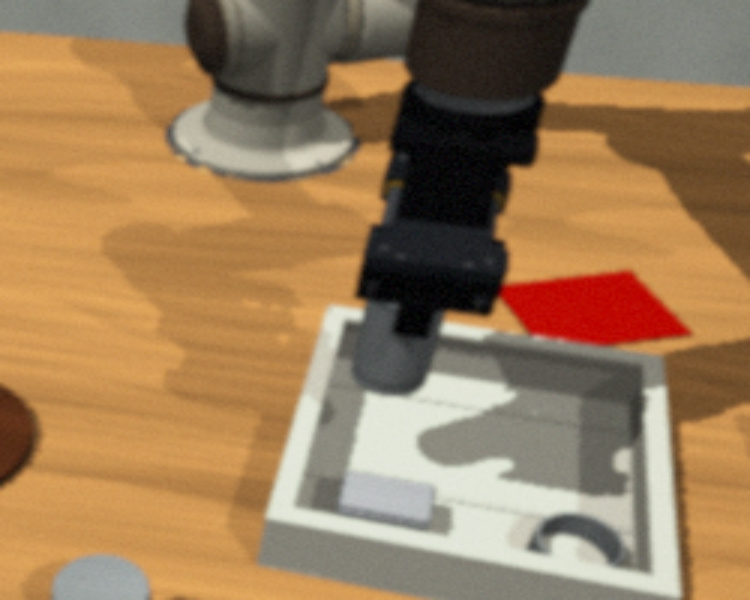

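View pics/w9.png

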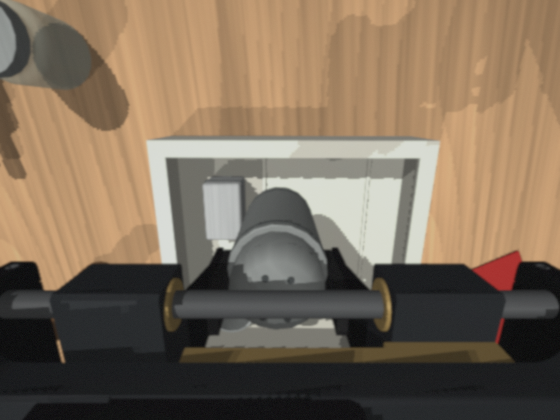

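The scene view shows the shaker hanging nearly upright at (395,345), clear of the box. I'll measure its tilt and foot height.

```bash
cat >> h.py <<'E'
def tilt():
    s=sense();t=s['tcp_pos']*1000
    c=capture('scene');P=cloud(c)*1000
    d=np.linalg.norm(P[...,:2]-t[:2],axis=-1)
    m=(d<60)&(P[...,2]>t[2]-125)&(P[...,2]<t[2]-30)
    Q=P[m]
    print('n',len(Q),'minz',np.percentile(Q[:,2],[0.5,2,5]).round(1),'rel tcp',(np.percentile(Q[:,2],2)-t[2]).round(1))
    from scipy.optimize import least_squares
    def f(p):
        ax=p[:2]+np.outer(Q[:,2]-t[2]+60,p[2:4]); return np.hypot(*(Q[:,:2]-ax).T)-26
    r=least_squares(f,[t[0],t[1],0,0],loss='soft_l1',f_scale=2)
    print('axis xy at tcp-60 rel tcp',(r.x[:2]-t[:2]).round(1),'slope dx/dz,dy/dz',r.x[2:].round(3),'rms',np.sqrt(np.mean(r.fun**2)).round(2))
    a=c; return c
E
python3 -c "
from h import *
st();tilt();c=capture('top')
for n in ['top','scene']:
    c=capture(n)
    P=cloud(c)*1000
    m=(abs(P[...,2]-13)<4)&(abs(P[...,0]-594)<110)&(abs(P[...,1]+205)<110)
    g=P[m];print(n,cv2.minEnclosingCircle(g[:,:2].astype(np.float32)),g.mean(0),np.median(g[:,2]),len(g), 'px circle')
    r=mark_of(c,'roundel_top')
    for q in r[:1]: print(q['confidence'],pt(c,*q['centre'],z=0.012))
"
```

```text
t 21.65 tcp [565.9 141.7 216.2] box [  9.5 -70.7 216.2] yaw 175.22 F [ 0.2 -0.6 -4.3] M [-0.02  0.2  -0.06] w 0.587 j [ 30.  19.  -8.  -0. -62. -35.] tilt [ 0.015  0.011 -1.   ]
n 574 minz [124.6 126.5 128.1] rel tcp -89.7
axis xy at tcp-60 rel tcp [ 0.4 -3.6] slope dx/dz,dy/dz [ 0.001 -0.022] rms 0.8
top ((596.5879516601562, -204.67823791503906), 84.7155990600586) [ 595.85420073 -204.70736462   11.81095871] 11.653801721618894 2920 px circle
0.78 [ 0.60223207 -0.20378436  0.012     ]
scene ((598.7508544921875, -202.5559844970703), 86.38980102539062) [ 603.1738726  -199.61430064   12.13512105] 12.122016940085413 2997 px circle
0.73 [ 0.59925414 -0.20726811  0.012     ]
```

The shaker is within about 1.3° of upright, and its foot is about 92–97 mm below the TCP. The board centre is about (597.5, -204), from both views. I'll carry it over.

```bash
python3 -m creep '[[0.3,2,-15,0,0],[0.3,4,-40,0,0],[0.3,6,-70,0,0],[0.3,9,-100,0,0],[0.3,11,-130,0,0],[0.3,13,-155,0,0],[0.3,15,-170,0,0],[0.3,15,-175,0,0]]'; python3 -m creep '[[0.3,2,-15,0,0],[0.3,4,-40,0,0],[0.3,6,-70,0,0],[0.3,9,-100,0,0],[0.3,12,-130,-15,0],[0.3,14,-150,-30,0],[0.3,16,-163,-45,0],[0.3,16,-168,-55,0]]';python3 -m creep '[[0.3,0,0,0,0],[0.3,0,0,-5,0],[0.3,0,0,-10,0],[0.3,0,0,-15,0],[0.3,0,0,-20,0],[0.3,0,0,-25,0],[0.3,0,0,-25,0],[0.3,0,0,-25,0]]'; python3 -c "
from h import *
st();c=tilt();save({'image':c['image'][50:350,100:400].repeat(2,0).repeat(2,1)},'s10');st()"
```

```text
time_s: 22.75
tcp_pos: [0.5813, -0.0348, 0.2154]
ee_rot: [[0.015, -0.996, 0.085], [0.01, 0.085, 0.996], [-1.0, -0.014, 0.011]]
wrist_force: [0.0, 0.9, -3.9]
gripper_width: 0.591
time_s: 23.55
tcp_pos: [0.597, -0.2036, 0.1586]
ee_rot: [[0.013, -0.996, 0.086], [0.011, 0.086, 0.996], [-1.0, -0.012, 0.012]]
wrist_force: [-0.8, 0.2, -3.6]
gripper_width: 0.59
time_s: 24.35
tcp_pos: [0.597, -0.2036, 0.1335]
ee_rot: [[0.013, -0.996, 0.086], [0.01, 0.086, 0.996], [-1.0, -0.012, 0.011]]
wrist_force: [-0.4, -0.6, -3.4]
gripper_width: 0.594
t 24.35 tcp [ 597.  -203.6  133.5] box [  69.7 -412.1  133.5] yaw 175.08 F [-0.4 -0.6 -3.4] M [0.02 0.14 0.03] w 0.594 j [ -4.  28.  -7.  -1. -55.   0.] tilt [ 0.013  0.01  -1.   ]
n 1593 minz [ 9.2 10.  10.4] rel tcp -123.5
axis xy at tcp-60 rel tcp [ 1.  -2.8] slope dx/dz,dy/dz [-0.117 -0.107] rms 16.9
t 24.4 tcp [ 597.2 -203.6  133.8] box [  69.9 -412.1  133.8] yaw 175.08 F [ 0.   0.5 -2.7] M [ 0.04  0.18 -0.01] w 0.595 j [ -4.  28.  -7.  -1. -55.   0.] tilt [ 0.013  0.01  -1.   ]
```

View pics/s10.png

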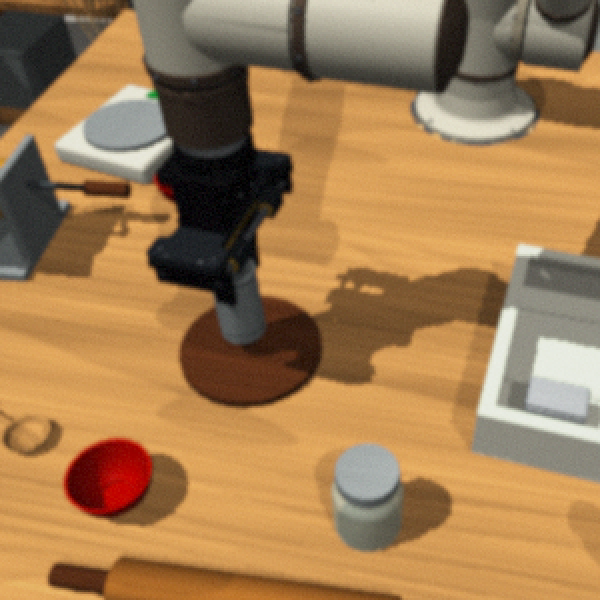

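The picture shows the shaker upright over the board, foot at (243,340). I'll lower it until it touches.

```bash
python3 -m creep '[[0.3,0,1,-3,0],[0.3,0,2,-6,0],[0.3,0,2,-9,0],[0.3,0,2,-12,0],[0.3,0,2,-15,0],[0.3,0,2,-17,0],[0.3,0,2,-19,0],[0.3,0,2,-20,0]]';  python3 -m creep '[[0.3,0,0,-1,0],[0.3,0,0,-2,0],[0.3,0,0,-3,0],[0.3,0,0,-4,0],[0.3,0,0,-5,0],[0.3,0,0,-5,0],[0.3,0,0,-5,0],[0.3,0,0,-5,0]]'; python3 -c "
from h import *
st()"
```

```text
time_s: 25.2
tcp_pos: [0.5971, -0.2017, 0.1135]
ee_rot: [[0.013, -0.996, 0.086], [0.01, 0.086, 0.996], [-1.0, -0.012, 0.011]]
wrist_force: [-0.6, -0.6, -3.1]
gripper_width: 0.589
time_s: 26.0
tcp_pos: [0.5972, -0.2017, 0.1086]
ee_rot: [[0.013, -0.996, 0.086], [0.01, 0.086, 0.996], [-1.0, -0.012, 0.011]]
wrist_force: [0.8, -0.0, -3.6]
gripper_width: 0.59
t 26.0 tcp [ 597.2 -201.7  108.6] box [  69.7 -410.1  108.6] yaw 175.08 F [ 0.8 -0.  -3.6] M [-0.02  0.15 -0.01] w 0.59 j [ -4.  29.  -9.  -1. -52.  -0.] tilt [ 0.013  0.01  -1.   ]
```

```bash
python3 -m creep '[[0.3,0,0,-0.5,0],[0.3,0,0,-1,0],[0.3,0,0,-1.5,0],[0.3,0,0,-2,0],[0.3,0,0,-2.5,0],[0.3,0,0,-3,0],[0.3,0,0,-3,0],[0.3,0,0,-3,0]]'; python3 -c "
from h import *
c=tilt();save({'image':c['image'][130:280,150:300].repeat(4,0).repeat(4,1)},'s11')
P=cloud(c)*1000
"
```

```text
time_s: 26.8
tcp_pos: [0.5971, -0.2017, 0.1055]
ee_rot: [[0.013, -0.996, 0.086], [0.01, 0.086, 0.996], [-1.0, -0.012, 0.011]]
wrist_force: [0.9, 0.1, -3.3]
gripper_width: 0.591
n 1392 minz [ 9.2  9.9 10.3] rel tcp -95.7
axis xy at tcp-60 rel tcp [ 1.8 -2.1] slope dx/dz,dy/dz [-0.144 -0.147] rms 17.68
```

View pics/s11.png

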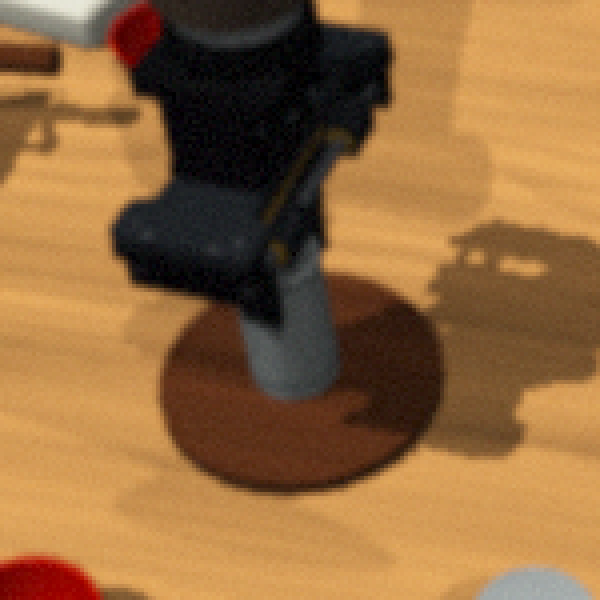

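The foot at (295,395) is close to the board, but the force shows it hasn't touched yet. I'll keep lowering.

```bash
python3 -m creep '[[0.3,0,0,-0.5,0],[0.3,0,0,-1,0],[0.3,0,0,-1.5,0],[0.3,0,0,-2,0],[0.3,0,0,-2.5,0],[0.3,0,0,-3,0],[0.3,0,0,-3,0],[0.3,0,0,-3,0]]'
```

```text
time_s: 27.65
tcp_pos: [0.5974, -0.2015, 0.105]
ee_rot: [[0.014, -0.996, 0.085], [0.01, 0.085, 0.996], [-1.0, -0.013, 0.011]]
wrist_force: [-4.0, 2.6, 9.1]
gripper_width: 0.589
```

```bash
sed -i 's/m=(d<60)&(P\[...,2\]>t\[2\]-125)/m=(d<60)\&(P[...,2]>max(t[2]-125,22))/' h.py; python3 -c "
from h import *
st();tilt()"
```

```text
t 27.65 tcp [ 597.4 -201.5  105. ] box [  69.9 -410.   105. ] yaw 175.13 F [-4.   2.6  9.1] M [ 1.01  1.44 -0.05] w 0.589 j [ -4.  29.  -9.  -1. -51.  -0.] tilt [ 0.014  0.01  -1.   ]
n 352 minz [22.2 23.1 24.7] rel tcp -81.8
axis xy at tcp-60 rel tcp [-0.1 -3.7] slope dx/dz,dy/dz [ 0.002 -0.022] rms 0.83
```

```bash
python3 -m creep '[[0.3,0,0,-0.5,0],[0.3,0,0,-0.5,0],[0.58,0,0,-0.5,0],[0.6,0,0,-0.5,0],[0.63,0,0,-0.5,0],[0.68,0,0,-0.5,0],[0.74,0,0,-0.5,0],[0.8,0,0,-0.5,0]]'; python3 -c "
from h import *
st();tilt()"
```

```text
time_s: 28.5
tcp_pos: [0.5974, -0.2017, 0.1041]
ee_rot: [[0.014, -0.996, 0.085], [0.01, 0.085, 0.996], [-1.0, -0.013, 0.011]]
wrist_force: [0.1, 0.3, 0.4]
gripper_width: 0.753
t 28.5 tcp [ 597.4 -201.7  104.1] box [  69.9 -410.1  104.1] yaw 175.12 F [0.1 0.3 0.4] M [-0.02  0.05 -0.01] w 0.753 j [ -4.  29.  -9.  -1. -51.  -0.] tilt [ 0.014  0.01  -1.   ]
n 322 minz [22.2 24.  25.3] rel tcp -80.1
axis xy at tcp-60 rel tcp [ 0.6 -2.8] slope dx/dz,dy/dz [ 0.004 -0.006] rms 0.8
```

Released and standing, slope about 0.4°. I'll open fully, lift straight up and verify.

```bash
python3 -m creep '[[0.95,0,0,0,0],[1,0,0,5,0],[1,0,0,20,0],[1,0,0,45,0],[1,0,0,75,0],[1,0,0,110,0],[1,0,0,140,0],[1,0,0,150,0]]'; python3 -m creep '[[1,-15,0,0,0],[1,-50,0,0,0],[1,-90,0,0,0],[1,-120,0,0,0],[1,-140,0,0,0],[1,-140,0,0,0],[1,-140,0,0,0],[1,-140,0,0,0]]'; python3 -c "
from h import *
from scipy.optimize import least_squares
st()
for n in ['scene','top']:
    c=capture(n);save(c,'f_'+n);P=cloud(c)*1000
    d=np.linalg.norm(P[...,:2]-[598,-204.5],axis=-1);m=(d<60)&(P[...,2]>25)&(P[...,2]<150)
    Q=P[m];print(n,len(Q),'top z',np.percentile(Q[:,2],[50,99]))
    Q=Q[Q[:,2]<100]
    f=lambda p:np.hypot(*(Q[:,:2]-p[:2]-np.outer(Q[:,2]-12,p[2:4])).T)-26
    r=least_squares(f,[598,-204,0,0],loss='soft_l1',f_scale=2);print('foot',r.x[:2],'slope',r.x[2:],'rms',np.sqrt(np.mean(r.fun**2)))
    for t in ['jar','ramekin2','tin_mid','shaker']:
        for q in mark_of(c,t)[:1]: 
            z={'tin_mid':.049,'shaker':.012}.get(t,0);p=pt(c,*q['centre'],z=z);print(t,round(q['confidence'],2),p.round(3),tobox(p).round(3) if t=='tin_mid' else '')
    B=tobox(P/1000)*1000;t=(abs(B[...,2]-49)<5)&(abs(B[...,0])<112)&(abs(B[...,1])<112);print('tin',cv2.minAreaRect(B[t][:,:2].astype(np.float32)),t.sum())
"
```

```text
time_s: 29.35
tcp_pos: [0.5989, -0.2021, 0.259]
ee_rot: [[0.022, -0.996, 0.084], [0.008, 0.085, 0.996], [-1.0, -0.021, 0.01]]
wrist_force: [0.3, 0.8, 0.8]
gripper_width: 1.003
time_s: 30.15
tcp_pos: [0.4597, -0.2021, 0.2587]
ee_rot: [[0.022, -0.996, 0.084], [0.008, 0.084, 0.996], [-1.0, -0.021, 0.01]]
wrist_force: [0.3, -0.0, 0.6]
gripper_width: 0.993
t 30.15 tcp [ 459.7 -202.1  258.7] box [ -67.2 -422.2  258.7] yaw 175.15 F [ 0.3 -0.   0.6] M [ 0.01  0.12 -0.  ] w 0.993 j [ -6.   9. -15.  -1. -65.   1.] tilt [ 0.022  0.008 -1.   ]
scene 949 top z [ 94.15058527 132.80363197]
foot [ 597.87621441 -204.49520925] slope [-0.00171382  0.00191589] rms 0.8350098558997212
jar 0.65 [ 0.788 -0.023  0.   ] 
ramekin2 0.83 [ 0.343 -0.381  0.   ] 
tin_mid 0.87 [0.645 0.15  0.049] [ 0.087 -0.055  0.049]
shaker 0.71 [ 0.601 -0.19   0.012] 
tin ((74.3682861328125, -52.606319427490234), (39.961097717285156, 64.00244140625), 0.7064917087554932) 482
top 162 top z [126.87618668 134.00987804]
foot [ 608.27907005 -210.08191045] slope [-0.16648746  0.03267781] rms 1.059843624915988e-12
jar 0.61 [ 0.786 -0.021  0.   ] 
ramekin2 0.62 [ 0.33  -0.391  0.   ] 
tin_mid 0.92 [0.632 0.152 0.049] [ 0.075 -0.054  0.049]
shaker 0.67 [ 0.596 -0.21   0.012] 
tin ((71.79310607910156, -56.397064208984375), (63.5897331237793, 40.228641510009766), 89.68927001953125) 392
```

View pics/f_scene.png

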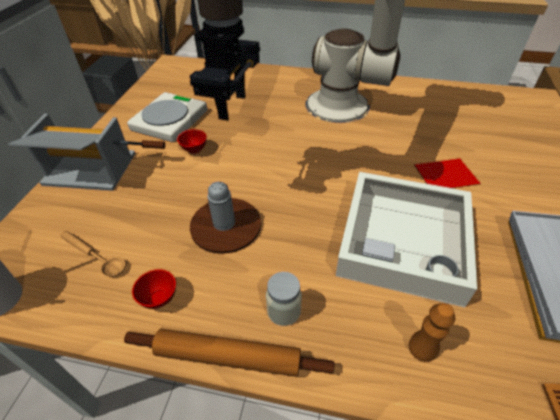

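The shaker stands cap up on the board at (222,210). The tin is in the box at (380,247). The jar at (285,298) and the nearer bowl at (194,141) haven't moved.

```bash
python3 -c "
from station import *
print(finish_job())"
```

```text
the job is handed in; nothing more can be done
None
```

The job is handed in. The shaker is standing upright, cap up, on the round board and let go of, and the tin is still in the box. The run took about 30 s of the 72 s; `finish_job()` gave no verdict.

**What I did**
1. I gripped the tin, lifted it over the +30 mm rib and set it down at about x = +72 to +74 mm, y = −53 to −56 mm in the box frame.
2. I pressed a fingertip on the shaker's crown and rolled it out over the rib. It came to rest at about x = +3 mm in the box frame, well past the −73 mm mark.
3. I gripped it near the cap. The moves can only turn about the vertical, so I tipped it upright in the grip by lifting it and pushing its foot against the box's −y wall and lip.
4. I carried it to the board, lowered it until the force showed contact, and opened the fingers.

**Last checks**

| Check | Result |
|---|---|
| Foot position (scene camera) | (598, −204.5) mm, a few mm at most from the board centre measured in both views |
| Lean | about 0.003 rad |
| Top of the cap | about 133 mm measured, against 132 mm expected when standing on the board |
| Tin | inside the box, centre well within the limits |
| Jar and nearer red bowl | where they started in the picture |
| Wrist force after moving away | under 1 N; gripper clear |

**What disagreed**
- The top camera's fit of the shaker's lean was unusable, because it mostly sees the cap, so the lean rests on the scene camera alone.
- The network's marks for the shaker, jar and bowl differed by 10 to 20 mm between the two cameras. I relied on the depth fit for the shaker and on the pictures for the bystanders.
- While tipping the shaker, the foot pressed the box wall with about 13 N for a moment, well under the 120 N wrist limit.

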